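# Load a slide carrier under the dock's spring flap

### The job

Load the slide carrier into the scanner dock: with one fingertip press the dock's long press bar down so that the spring flap is held up, and with the other fingertip push the carrier along its channel, under the raised flap, until it is fully home against the end stop. Hold the flap up clear of the carrier all the way; only when the carrier is home let the bar go, so that the flap springs down onto it, and move clear. Nothing is to be gripped or lifted, the carrier stays flat in its channel, and the other things around are left where they are.

Things in the scene. Friction and masses are not known exactly. Their poses are not given: they have to be found in the camera images.
- dock: Slide-scanner dock, fixed, black floor plate. +x: push direction, y left, z up. Origin: on the table, on the channel's centre line, below the flap's front edge. Floor plate: top at z = 8 mm, x -190 to 50, y -103 to 87 mm. Channel along x between two rails (inner faces y = +-23.5, 5 mm thick, tops z = 20, x -190 to 36 mm). Behind the end stop a white box, x 44 to 159, y -83 to 67 mm, 45 mm high.
- end_stop (a point): Centre of the front face of the upright plate that closes the channel's far end; at x = 36, y = 0, z = 23 mm in the dock's frame; its top is at z = 38 mm.
- hinge_shaft (a point): Point on the flap's hinge shaft beside the flap's front edge: x = 0, y = -34, z = 34 mm in the dock's frame. The shaft, 8 mm thick, runs parallel to the channel on its -y side from dock x = -186 to 36 mm, on thin posts.
- flap (a joint): Angle of the spring-closed flap, rad: 0 closed, 0.75 fully open. Steel plate 30 mm long (dock x 0 to 30), 52 mm wide, 4 mm thick, from the shaft across the channel; closed it slopes down and blocks it. Pressing the bar down raises it, like a seesaw: 2.5 N to start, 4.5 N at 0.55. It rests on a loaded carrier at about 0.24 and clears it above that; hold it at 0.4 to 0.65 while pushing.
- press_bar (a point): Middle of the top of the press bar, moves with the flap. Flat steel strip 222 mm long (dock x -186 to 36), 24 mm wide, 6 mm thick, 38 mm out from the shaft; press it anywhere, a fingertip slides along it. In the dock's frame at x = -75, y about -71 mm; z = 43 mm with the flap closed, 27 at 0.4 rad, 22 at 0.55 rad (bar then tilted, outer edge lower).
- carrier: Loose aluminium carrier, 0.2 to 0.45 kg, in the channel before the flap, x axis along the dock's. Base 92 x 44 mm, 16 mm high; at the rear (-x) end an upright plate 8 mm thick, 36 wide, top 50 mm above the underside. Rear face flat at x = -46 mm, front at +46. Origin: centre of the underside. Home: origin at dock x = -10 mm. A fingertip pressing on it while raised drags it up: back off first.
- objective: Bystander: steel microscope objective standing on the dock's floor plate at the +y side of the channel, 30 mm across, 46 mm high, origin under its centre. Leave alone.
- dropper: Bystander: amber dropper bottle, 30 mm across, 62 mm high, standing on the table left of the dock. Leave alone.
- dish: Bystander: clear round dish, 93 mm across, 16 mm high, left of the dock. Leave alone.
- slide_box: Bystander: blue and white slide box 87 x 38 x 34 mm, right of the dock. Leave alone.
- stain_jar: Bystander: square glass jar with white lid, 49 x 49 x 66 mm, right of the dock. Leave alone.
- forceps: Bystander: flat steel forceps, 125 mm long, 4 mm thick, lying on the table far left of the dock. Leave alone.
There are look-alikes about, which are no part of the job. What is shaped like the carrier but black or red is not meant.

How it is judged:
On the way, in this order (a step that is already met when the one before it is completed fails the run):
1. the flap is held up while the carrier is still in front of it (value of joint flap above 0.3 rad and x of carrier in the frame of dock below -0.046 m), for 0.1 s.
2. the carrier is home against the end stop while the flap is still held up (x of carrier in the frame of dock above -0.014 m and y of carrier in the frame of dock between -0.005 and 0.005 m and z of carrier in the frame of dock below 0.012 m and value of joint flap above 0.3 rad), for 0.1 s.
At the end, for the whole second after the job is handed in: The carrier lies flat in the channel within 4 mm of the end stop, at rest, and the released flap rests on it (flap joint between 0.18 and 0.29 rad) (x of carrier in the frame of dock above -0.014 m and y of carrier in the frame of dock between -0.005 and 0.005 m and z of carrier in the frame of dock below 0.012 m and value of joint flap between 0.18 and 0.29 rad and angle between carrier's own z axis and vertical below 0.05 rad and linear speed of carrier below 0.01 m/s); the robot touches nothing.
It fails at once if the flap comes down on the carrier before it is home (value of joint flap below 0.26 rad and x of carrier in the frame of dock between -0.04 and -0.018 m).
It fails at once if the carrier is lifted or tipped (z of carrier in the frame of dock above 0.018 m or angle between carrier's own z axis and vertical above 0.2 rad).
It fails at once if a bystander is moved more than 30 mm (distance of any of dropper, objective, dish, slide_box, stain_jar, forceps from where it was at the start of the episode above 0.03 m).
It also fails if it takes over 34 s, if anything falls off the work surface, if the arm or the gripper's body presses on something with over 40 N, if the wrist force passes 120 N, or if a joint passes its speed limit or range.

### The arm

A 6-joint arm with a two-finger parallel gripper is mounted at the origin on the work surface. World frame = base frame: x ahead of the robot, y to its left, z up, the work surface at z = 0. Lengths are in m, angles in rad, forces in N, time in s.
With the tool pointing down it reaches from about 0.35 to 0.775 m from the base axis. Payload 5.5 kg.
Tool frame: the origin (TCP) lies on the centre line of the jaws, within the pads' length; the fingertips stand 17 mm ahead of it and the grasp point (between the pads) lies 2 mm behind it; x points along the fingers, y is the direction in which the jaws open and shut, and the axes are right-handed (so a half turn about x gives the same grasp; the last joint's range is limited). The gripper opens to 85 mm and grips with 20 to 120 N. Pads are 22 mm wide; open, the fingers measure 114 mm over their backs; the gripper's body (76 mm by 85 mm) begins 54 mm behind the grasp point. The pads swing forward as they close: fully open they stand 13 mm farther back than shut.
Start: joints at [-1.336, 0.313, 0.046, 1.304, 0, 1.431], TCP at [0.21, -0.535, 0.248] pointing down, gripper open.
Joint ranges: [-2.76, 2.76], [-0.86, 1.69], [-1.03, 1.26], [-2.2, 2.34], [-1.47, 1.5], [-3.14, 3.14]. Speed limits (rad/s): [2.57, 2.57, 3.14, 3.14, 3.14, 3.14].

### API

Orientations are given as a unit quaternion [w, x, y, z].
In Python, from rig import observe, capture, calibration, finish_job, trace gives the robot as it stands.
- The arm moves only by the tool apply_moves, never from a script. Its arguments are lists of equal length, an entry for each row: "rot": the turn, a rotation vector about the tool's x, y, z in rad, a list of three; "slide": the shift along the tool's x, y, z in mm, a list of three; "hand": the closure, from -1 (fully open) to 1 (shut). In form: {"rot": [[rx, ry, rz], ...], "slide": [[dx, dy, dz], ...], "hand": [hand, ...]}. A call has 1 to 5 rows; each row is the pose to reach, as a shift and turn from the pose commanded when the call began, along the tool's axes at that moment; what a row does not reach only later rows make up. A row lasts 1/12 s, in which the tool goes at most 41.7 mm and 7.16 degrees, less where a joint would pass 70% of its speed; a pose out of reach is approached as far as the arm can. A call with a gripper value outside its range is refused whole. The fingers move at their own pace and stop on an object; "newtons" is the grip in N (left out, the last holds). Time passes only in rows, so rows that repeat a pose let the fingers close. It gives the time, the measured TCP pose, the force and the opening at its end, in the units of the state.
- observe(): the state, without advancing time (a new reading comes with each control period).
- capture(name): name is "scene" or "top" or "wrist"; returns (picture, depth): 480x640x3 uint8, red, green, blue; 480x640 float32, m along the optical axis (not along the pixel's ray), 0 where there is no reading.
- calibration(name): a dict with "K" (3x3 intrinsics, pixels), "R" (3x3) and "t" (3): a world point X has camera coordinates R X + t. Camera axes: x right, y down, z forward; pixel columns grow to the right and rows downward; lengths in m; the calibration is good to about 2 mm. A picture is of the moment at which its call begins: read the wrist's pose just before it. calibration takes no time and is no camera call; for the wrist camera it gives the pose at the moment of the call.
- finish_job(): hands the job in, once; it reports no verdict.
Trained networks look in the newest picture that a camera, given by its name, has taken for a name from the list of things; names that differ only in an ending like _2 or _b are one class to them, and where a whole thing is asked for, a point or a joint stands for the part that bears it (a point fixed in the world has none). Each returns a list of dicts, best first, with "score" (0 to 1); they miss things now and then, are a little off and sometimes report something else, mostly with a low value. They report only what shows in the picture. A call takes as long as a camera call. They do not tell look-alikes from the thing itself.
- trace(camera, query): "pixels" (480x640 bool, what is visible of it) and "location" ([row, column] in pixels, amid what is visible of it).
The state is a dict: "t": time; "joint_positions": joint angles; "qvel": joint speeds; "tau": joint torques, N m; "position": TCP position; "eef_rot": TCP orientation; "force": force on the tool from outside, world axes, zero at the start; "wrist_torque": the same for the moment, N m; "grip_width": opening from 0.0 (shut) to 1.0 (fully open).
Only numpy, scipy, OpenCV 4.12 (cv2) and the standard library are available. Lean on these libraries where they do the work, as an engineer would, in place of code of your own. Each camera call takes 0.05 s, during which the arm holds its last target. There are 200 camera calls.

## Working session

There is one attempt and no reset: what is moved stays moved. The work goes in short steps, Python scripts to look and compute and a tool call to move; the robot and the scene stay as the last step left them, time stands still between calls to the robot, and variables do not carry over. Pictures are saved under pics/ and viewed, about 8 in all and at most 12, crops included, and the job is handed in when it is done.

Besides the shell and the picture viewer there is one more tool, called after "Call:" as a command line: name --argument value ..., lists and objects as JSON in quotes. apply_moves: Moves the arm, as the interface text tells. Its arguments: {"type":"object","properties":{"rot":{"type":"array","items":{"type":"array","items":{"type":"number"}}},"slide":{"type":"array","items":{"type":"array","items":{"type":"number"}}},"hand":{"type":"array","items":{"type":"number"}},"newtons":{"type":"number"}},"required":["rot","slide","hand"]}

```bash
mkdir -p pics
python3 - <<'E'
from rig import *
import cv2,numpy as np
ims=[]
for c in ("scene","top"):
    p,d=capture(c); cv2.imwrite(f"pics/{c}0.png",p[:,:,::-1]); np.savez(f"{c}0.npz",p=p,d=d)
    k=calibration(c); print(c,k['K'].tolist(),k['R'].tolist(),k['t'].tolist())
    for n in ("carrier","dock","press_bar","flap","objective"):
        for r in trace(c,n)[:3]: print(c,n,round(r['score'],2),r['location'],r['pixels'].sum())
s=observe();print(s)
E
```

```text
scene [[552.7390038140074, 0.0, 324.6022079685892], [0.0, 552.7390038140074, 239.24664323157407], [0.0, 0.0, 1.0]] [[0.8719087653832804, 0.4894469672260414, 0.014723149154790017], [0.29198490949721967, -0.4955391000681536, -0.8180377820917228], [-0.3930902154387772, 0.7175532499939464, -0.5749760133687496]] [-0.49363742653158255, -0.10871273664375321, 1.1836640525463382]
scene carrier 0.78 [204.8, 302.3] 901
scene carrier 0.77 [405.3, 182.4] 2975
scene carrier 0.57 [277.2, 328.0] 1229
scene press_bar 0.79 [301.7, 314.2] 2742
scene flap 0.97 [297.1, 315.0] 2569
scene flap 0.52 [318.2, 370.9] 17359
scene objective 0.69 [259.5, 352.1] 343
top [[462.8708135589803, 0.0, 312.70549202571215], [0.0, 462.8708135589803, 239.3850062882836], [0.0, 0.0, 1.0]] [[0.0099281669526989, -0.9999506974625494, -0.00018478398339411757], [-0.9959896281285917, -0.0098724066074845, -0.08892241701644098], [0.08891620865302718, 0.0010668795328815795, -0.9960385382136747]] [0.01914224391956267, 0.5559352181746506, 0.9605865974740507]
top carrier 0.91 [326.1, 318.7] 926
top carrier 0.85 [303.1, 251.6] 973
top carrier 0.82 [243.9, 480.9] 1002
top dock 0.78 [187.9, 357.9] 12055
top press_bar 0.94 [213.0, 373.0] 1871
top press_bar 0.47 [215.1, 224.6] 504
top flap 0.65 [214.5, 375.9] 2103
{'t': 0.6, 'joint_positions': array([-1.33559949e+00,  3.13159791e-01,  4.60783707e-02,  1.30359269e+00,
       -6.52439402e-06,  1.43122894e+00]), 'qvel': array([-0.00071167,  0.00035121, -0.00108798, -0.0003267 ,  0.00085794,
       -0.00043939]), 'tau': array([-6.76581712e-04, -4.80150211e+01,  2.98663598e+01,  2.60090783e-04,
       -7.96919744e-05,  5.32644691e-06]), 'position': array([ 0.21049461, -0.53511939,  0.24833722]), 'eef_rot': array([-0.1317684 , -0.69472884, -0.13168186,  0.69472931]), 'force': array([0.29166372, 0.08387315, 0.12058655]), 'wrist_torque': array([-0.02248374, -0.01143537,  0.0132423 ]), 'grip_width': 0.9964162621730746}
```

View pics/top0.png

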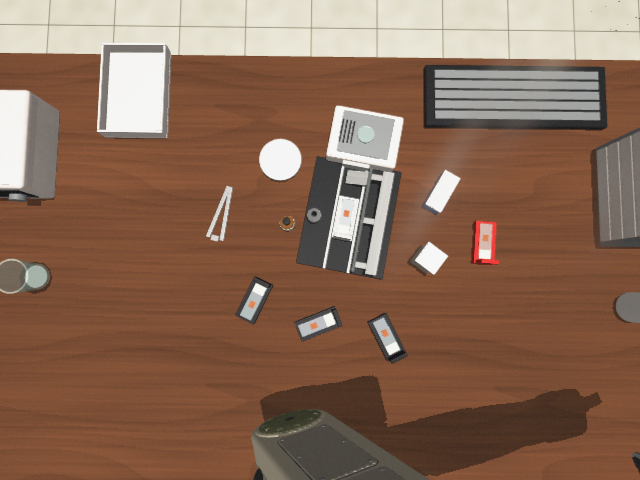

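View pics/scene0.png

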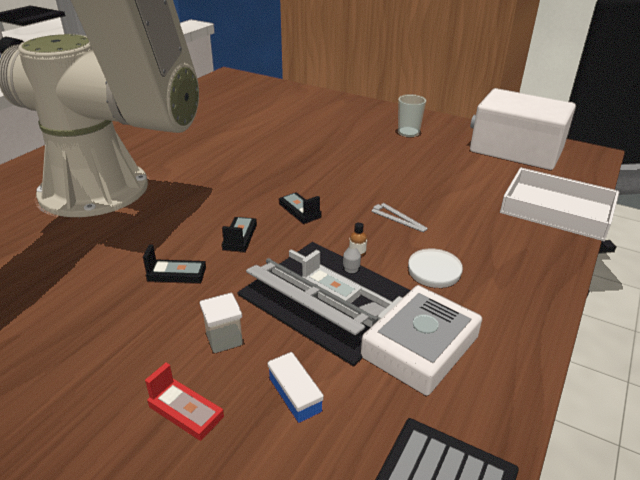

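```bash
cat > h.py <<'E'
import numpy as np,cv2
from rig import *
from scipy.spatial.transform import Rotation as Ro
def cloud(d,k):
    v,u=np.indices(d.shape); K=k['K']
    pc=np.stack([(u-K[0][2])/K[0][0]*d,(v-K[1][2])/K[1][1]*d,d],-1)
    return (pc-np.array(k['t']))@np.array(k['R'])   # R^T (pc - t)
def proj(X,k):
    c=np.atleast_2d(X)@np.array(k['R']).T+np.array(k['t']); q=c@np.array(k['K']).T
    return q[:,:2]/q[:,2:]
E
python3 - <<'E'
from h import *
Z=np.load('top0.npz');d=Z['d'];k=calibration('top');W=cloud(d,k)
def rect(m,n):
    nl,l,st,c=cv2.connectedComponentsWithStats(m.astype(np.uint8))
    i=1+np.argmax(st[1:,4]);q=W[l==i]
    r=cv2.minAreaRect((q[:,:2]*1000).astype(np.float32));print(n,st[i,4],r,'z',np.median(q[:,2]))
    print(cv2.boxPoints(r).round(1).tolist())
z=W[:,:,2]
print('table',np.median(z[300:320,150:200]))
roi=np.zeros(z.shape,bool);roi[95:285,295:405]=1
p=Z['p'].astype(int)
br=p.min(2)
box=roi.copy();box[175:]=0
rect(box&(z>.038)&(z<.055),'box')
bar=roi.copy();bar[:160]=0;bar[:,:350]=0
rect(bar&(z>.038)&(z<.05),'bar')
rect(roi&(z>.003)&(z<.013),'plate')
m=roi&(z>.004);rect(m,'all')
m=roi&(z>.052)&(z<.063);m[:180]=0;rect(m,'rearplate')
img=cv2.resize(Z['p'][95:285,290:410,::-1],None,fx=4.5,fy=4.5,interpolation=cv2.INTER_CUBIC)[:,:]
img=np.hstack([img]);cv2.imwrite('pics/c1.png',cv2.resize(Z['p'][155:285,290:410,::-1],None,fx=4.6,fy=4.6,interpolation=cv2.INTER_CUBIC))
E
```

```text
table 0.00014052155276355417
box 3701 ((772.0532836914062, -82.97219848632812), (149.84039306640625, 123.47486114501953), 79.62125396728516) z 0.04634819703069269
[[697.7999877929688, -145.5], [819.2999877929688, -167.8000030517578], [846.2999877929688, -20.399999618530273], [724.7999877929688, 1.7999999523162842]]
bar 1283 ((593.0703735351562, -105.33522033691406), (42.668975830078125, 222.20262145996094), 79.68677520751953) z 0.042434317620465525
[[479.8999938964844, -106.4000015258789], [698.5999755859375, -146.1999969482422], [706.2000122070312, -104.19999694824219], [487.6000061035156, -64.5]]
plate 2711 ((620.1058349609375, 13.340469360351562), (64.42098999023438, 244.77264404296875), 80.35530090332031) z 0.00819355706150191
[[494.1000061035156, 2.0999999046325684], [735.4000244140625, -38.900001525878906], [746.2000122070312, 24.600000381469727], [504.79998779296875, 65.5999984741211]]
all 13240 ((655.8141479492188, -60.5791015625), (193.04086303710938, 398.6627502441406), 80.1649169921875) z 0.023802574985355693
[[442.8999938964844, -121.5999984741211], [835.7000122070312, -189.6999969482422], [868.7000122070312, 0.5], [475.8999938964844, 68.5999984741211]]
rearplate 72 ((561.3112182617188, -36.27301788330078), (35.65264129638672, 7.933615684509277), 79.9343490600586) z 0.058004585974868544
[[554.2999877929688, -53.099998474121094], [562.0999755859375, -54.5], [568.2999877929688, -19.399999618530273], [560.5, -18.0]]
```

View pics/c1.png

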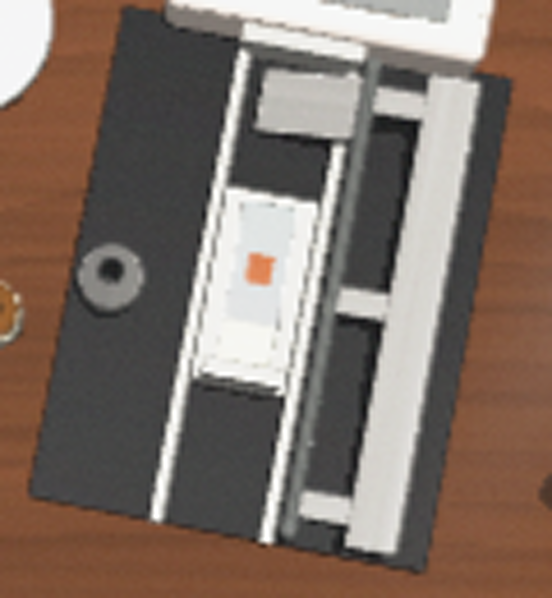

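```bash
cat >> h.py <<'E'
yaw=np.radians(-10.2); O=np.array([.678,-.0574,0]); D=Ro.from_euler('z',yaw).as_matrix()
def state():
    s=observe(); q=s['eef_rot']; R=Ro.from_quat([q[1],q[2],q[3],q[0]]).as_matrix()
    return s,R
def rel(target_dock_mm,verbose=1):
    s,R=state(); P=O+D@(np.array(target_dock_mm)/1000)
    Rt=max((np.column_stack([[0,0,-1],sg*D[:,1],np.cross([0,0,-1],sg*D[:,1])]) for sg in(1,-1)),key=lambda M:np.trace(R.T@M))
    print('t',s['t'],'dock tcp',(D.T@(s['position']-O)*1000).round(1),'slide',(R.T@(P-s['position'])*1000).round(1),'rot',Ro.from_matrix(R.T@Rt).as_rotvec().round(4),'F',(D.T@s['force']).round(2),'grip',s['grip_width'],'jawy',(D.T@R[:,1]).round(3))
E
python3 -c "
from h import *
rel([-150,-36,248]);rel([-150,-36,95])"
```

```text
t 0.6 dock tcp [-375.5 -553.   248.3] slide [ 3.000e-01 -3.216e+02 -4.634e+02] rot [ 5.528e-01 -0.000e+00 -1.000e-04] F [0.27 0.13 0.12] grip 0.9964162621730746 jawy [ 0.525 -0.851  0.   ]
t 0.6 dock tcp [-375.5 -553.   248.3] slide [ 153.3 -321.6 -463.4] rot [ 5.528e-01 -0.000e+00 -1.000e-04] F [0.27 0.13 0.12] grip 0.9964162621730746 jawy [ 0.525 -0.851  0.   ]
```

Call:
apply_moves --rot '[[0.5528, 0, 0], [0.5528, 0, 0], [0.5528, 0, 0], [0.5528, 0, 0], [0.5528, 0, 0]]' --slide '[[0, -321.6, -463.4], [0, -321.6, -463.4], [0, -321.6, -463.4], [0, -321.6, -463.4], [0, -321.6, -463.4]]' --hand '[-0.36, -0.36, -0.36, -0.36, -0.36]'

```text
t: 1.02
position: [0.324, -0.3652, 0.2484]
eef_rot: [-0.065, 0.704, -0.065, -0.704]
force: [0.9, -0.4, 0.3]
grip_width: 0.679
```

```bash
python3 -c "
from h import *
rel([-150,-36,200])"
```

```text
t 1.0167 dock tcp [-293.9 -365.7  248.4] slide [  48.3 -330.6 -141.8] rot [-0.0065 -0.0004 -0.0006] F [ 0.94 -0.2   0.31] grip 0.6792011569087616 jawy [-0.006 -1.     0.001]
```

Call:
apply_moves --rot '[[0, 0, 0], [0, 0, 0], [0, 0, 0], [0, 0, 0], [0, 0, 0]]' --slide '[[20, -330, -141], [20, -330, -141], [20, -330, -141], [20, -330, -141], [20, -330, -141]]' --hand '[-0.36, -0.36, -0.36, -0.36, -0.36]'

```text
t: 1.43
position: [0.4386, -0.1909, 0.237]
eef_rot: [-0.063, 0.705, -0.063, -0.704]
force: [0.6, -0.7, 0.2]
grip_width: 0.683
```

Call:
apply_moves --rot '[[0, 0, 0], [0, 0, 0], [0, 0, 0], [0, 0, 0], [0, 0, 0]]' --slide '[[0, -120, -50], [0, -120, -50], [0, -120, -50], [0, -120, -50], [0, -120, -50]]' --hand '[-0.36, -0.36, -0.36, -0.36, -0.36]'

```text
t: 1.85
position: [0.5092, -0.0811, 0.2366]
eef_rot: [-0.061, 0.705, -0.061, -0.704]
force: [-0.3, -1.3, -0.3]
grip_width: 0.682
```

```bash
python3 -c "
from h import *
rel([-150,-36,110])"
```

```text
t 1.85 dock tcp [-161.9  -53.3  236.6] slide [126.6 -17.2 -12. ] rot [ 0.005  -0.0002 -0.    ] F [-0.03 -1.28 -0.31] grip 0.6815096354277875 jawy [ 0.005 -1.     0.   ]
```

Call:
apply_moves --rot '[[0.005, 0, 0], [0.005, 0, 0], [0.005, 0, 0], [0.005, 0, 0], [0.005, 0, 0]]' --slide '[[40, -17, -12], [80, -17, -12], [126, -17, -12], [126, -17, -12], [126, -17, -12]]' --hand '[-0.36, -0.36, -0.36, -0.36, -0.36]'

```text
t: 2.27
position: [0.5199, -0.0693, 0.1084]
eef_rot: [0.066, -0.702, 0.065, 0.707]
force: [0.8, 0.0, 1.3]
grip_width: 0.682
```

```bash
python3 -c "
from h import *
rel([-146,-36,70])
p,d=capture('wrist');cv2.imwrite('pics/w1.png',p[:,:,::-1])
p,d=capture('scene');cv2.imwrite('pics/s1.png',cv2.resize(p[170:370,200:440,::-1],None,fx=3,fy=3,interpolation=cv2.INTER_CUBIC))
"
```

```text
t 2.2667 dock tcp [-153.5  -39.7  108.4] slide [38.3 -3.7 -7.7] rot [-0.0067  0.0071  0.0003] F [0.77 0.16 1.3 ] grip 0.6823913097128973 jawy [-0.007 -1.    -0.   ]
```

View pics/w1.png

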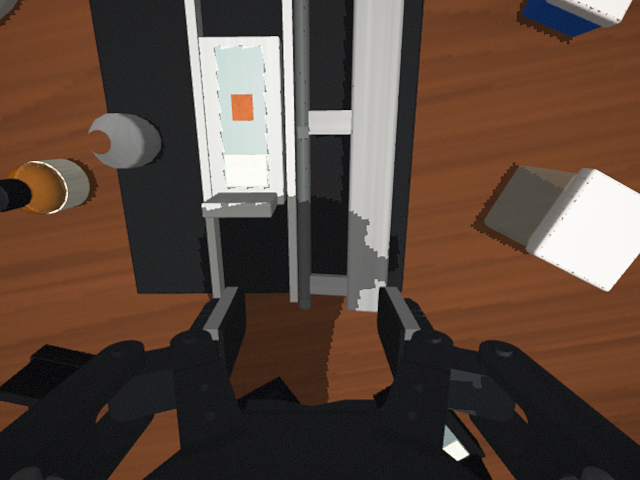

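View pics/s1.png

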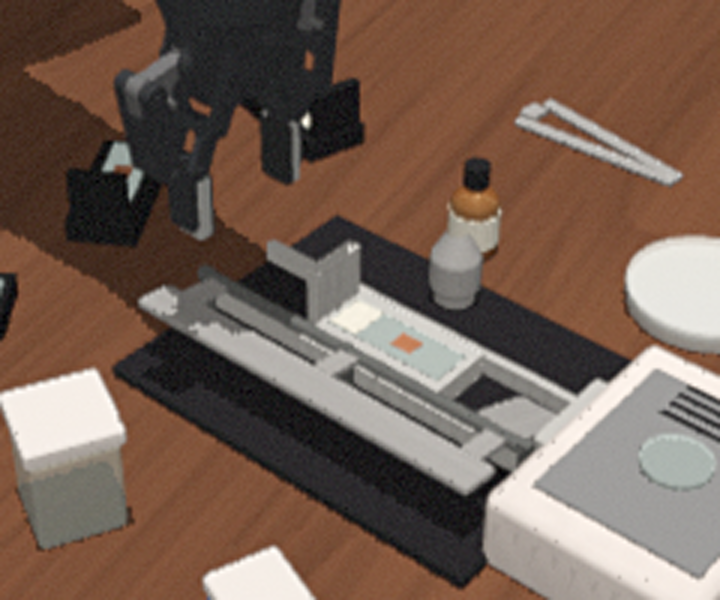

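Call:
apply_moves --rot '[[-0.005, 0.0, 0], [-0.005, 0.0, 0], [-0.005, 0.0, 0], [-0.005, 0.0, 0]]' --slide '[[19, -4, -5], [38, -4, -5], [38, -4, -5], [38, -4, -5]]' --hand '[-0.36, -0.36, -0.36, -0.36]'

```text
t: 2.7
position: [0.5295, -0.0665, 0.0746]
eef_rot: [-0.063, 0.705, -0.063, -0.704]
force: [-0.4, 0.1, 0.3]
grip_width: 0.679
```

```bash
python3 -c "
from h import *
rel([-146,-36,55])
"
```

```text
t 2.7 dock tcp [-144.5  -35.3   74.6] slide [19.6  0.7  1.5] rot [-0.0006 -0.0018 -0.0004] F [-0.37  0.01  0.25] grip 0.6786944495312536 jawy [-0.001 -1.     0.   ]
```

Call:
apply_moves --rot '[[0, 0, 0], [0, 0, 0], [0, 0, 0], [0, 0, 0], [0, 0, 0]]' --slide '[[4, 0, 0], [8, 0, 0], [12, 0, 0], [12, 0, 0], [12, 0, 0]]' --hand '[-0.36, -0.36, -0.36, -0.36, -0.36]'

```text
t: 3.12
position: [0.5286, -0.0658, 0.0608]
eef_rot: [0.063, -0.704, 0.063, 0.704]
force: [0.0, -0.2, 0.1]
grip_width: 0.682
```

Call:
apply_moves --rot '[[0, 0, 0], [0, 0, 0], [0, 0, 0]]' --slide '[[4, 0, 0], [4, 0, 0], [4, 0, 0]]' --hand '[-0.36, -0.36, -0.36]'

```text
t: 3.37
position: [0.5285, -0.0657, 0.0564]
eef_rot: [0.063, -0.704, 0.063, 0.705]
force: [-0.1, 0.6, -0.2]
grip_width: 0.68
```

Call:
apply_moves --rot '[[0, 0, 0], [0, 0, 0], [0, 0, 0]]' --slide '[[4, 0, 0], [4, 0, 0], [4, 0, 0]]' --hand '[-0.36, -0.36, -0.36]'

```text
t: 3.62
position: [0.5291, -0.066, 0.0529]
eef_rot: [-0.063, 0.705, -0.063, -0.704]
force: [0.6, -1.3, 2.8]
grip_width: 0.677
```

Call:
apply_moves --rot '[[0, 0, 0], [0, 0, 0], [0, 0, 0]]' --slide '[[4, 0, 0], [4, 0, 0], [4, 0, 0]]' --hand '[-0.36, -0.36, -0.36]'

```text
t: 3.87
position: [0.5291, -0.0662, 0.0489]
eef_rot: [-0.063, 0.705, -0.063, -0.704]
force: [-0.0, -2.3, 4.4]
grip_width: 0.677
```

Call:
apply_moves --rot '[[0, 0, 0], [0, 0, 0], [0, 0, 0], [0, 0, 0], [0, 0, 0]]' --slide '[[3, 0, 0], [6, 0, 0], [9, 0, 0], [9, 0, 0], [9, 0, 0]]' --hand '[-0.36, -0.36, -0.36, -0.36, -0.36]'

```text
t: 4.28
position: [0.5292, -0.0658, 0.0398]
eef_rot: [-0.063, 0.705, -0.063, -0.704]
force: [0.5, -1.1, 5.5]
grip_width: 0.678
```

```bash
python3 -c "
from h import *
rel([-137,-36,40])
p,d=capture('scene');W=cloud(d,calibration('scene'));Q=(W-O)@D*1000
# flap points
m=(Q[...,0]>4)&(Q[...,0]<26)&(Q[...,1]>-24)&(Q[...,1]<22)&(Q[...,2]>22)&(Q[...,2]<80)
q=Q[m];print('flap n',m.sum());print(np.polyfit(q[:,1],q[:,2],1)) if m.sum()>5 else 0
m=(Q[...,0]>-110)&(Q[...,0]<20)&(Q[...,1]>-84)&(Q[...,1]<-58)&(Q[...,2]>14)
q=Q[m];print('bar',m.sum(),np.polyfit(q[:,1],q[:,2],1),np.median(q,0))
p0=np.load('scene0.npz');Q0=(cloud(p0['d'],calibration('scene'))-O)@D*1000
m=(Q0[...,0]>-110)&(Q0[...,0]<20)&(Q0[...,1]>-84)&(Q0[...,1]<-58)&(Q0[...,2]>30)
q=Q0[m];print('bar0',m.sum(),np.polyfit(q[:,1],q[:,2],1),np.median(q,0))
cv2.imwrite('pics/s2.png',cv2.resize(p[190:370,220:440,::-1],None,fx=3,fy=3,interpolation=cv2.INTER_CUBIC))
"
```

```text
t 4.2833 dock tcp [-145.   -34.6   39.8] slide [-0.2  1.4 -8. ] rot [ 0.0002 -0.0009  0.0003] F [ 0.64 -1.    5.52] grip 0.6777567484952921 jawy [ 0. -1. -0.]
flap n 270
[ 0.07686993 38.70064499]
bar 2691 [  4.41630654 534.21640278] [-102.98374037  -71.42999026  310.0788879 ]
bar0 800 [-0.13628605 32.35958825] [-41.75079182 -73.47666332  42.40009083]
```

View pics/s2.png

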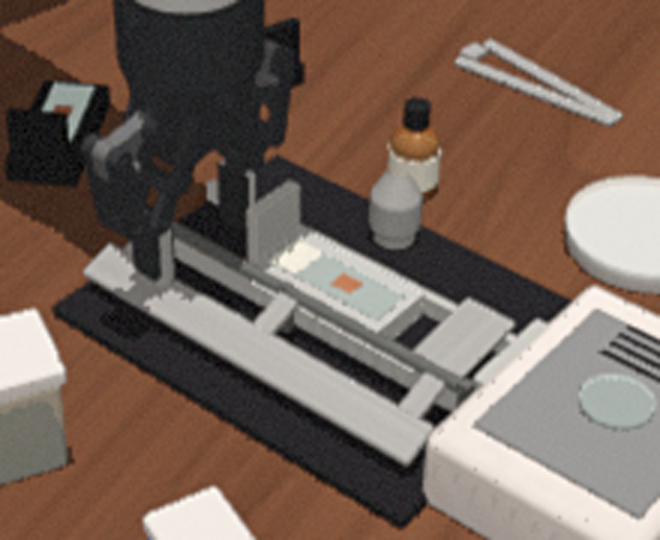

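```bash
python3 -c "
from h import *
for cam in ('scene','top'):
  p,d=capture(cam)
  for dd in (np.load(cam+'0.npz')['d'],d):
    Q=(cloud(dd,calibration(cam))-O)@D*1000
    for n,(a,b,c,e,f,g) in dict(flap=(4,26,-24,14,9,70),bar=(-100,20,-84,-58,14,55)).items():
        m=(Q[...,0]>a)&(Q[...,0]<b)&(Q[...,1]>c)&(Q[...,1]<e)&(Q[...,2]>f)&(Q[...,2]<g)
        q=Q[m]
        print(cam,n,m.sum(),np.polyfit(q[:,1],q[:,2],1).round(3),np.median(q,0).round(1))
rel([-137,-36,40])
"
```

```text
scene flap 137 [-0.414 21.368] [14.9 -7.1 24.2]
scene bar 748 [-0.136 32.369] [-38.1 -73.5  42.4]
scene flap 261 [ 0.052 38.18 ] [15.1 -5.2 38.2]
scene bar 1085 [ 0.343 49.54 ] [-36.7 -73.4  24.6]
top flap 180 [-0.415 21.88 ] [15.2 -5.  23.9]
top bar 653 [-0.155 31.555] [-41.2 -71.5  42.6]
top flap 182 [ 0.039 38.414] [14.7 -4.7 38.4]
top bar 98 [ 0.299 46.471] [  9.9 -70.4  25.1]
t 4.4333 dock tcp [-145.   -34.6   39.9] slide [-0.1  1.4 -8. ] rot [ 0.0002 -0.0009  0.0002] F [0.33 0.14 4.37] grip 0.6808371355253111 jawy [ 0. -1. -0.]
```

Call:
apply_moves --rot '[[0, 0, 0], [0, 0, 0], [0, 0, 0], [0, 0, 0], [0, 0, 0]]' --slide '[[1.5, 0, -3], [1.5, 0, -6], [1.5, 0, -10], [1.5, 0, -14], [1.5, 0, -18]]' --hand '[-0.36, -0.36, -0.36, -0.36, -0.36]'

```text
t: 4.85
position: [0.5435, -0.0684, 0.0373]
eef_rot: [0.063, -0.702, 0.063, 0.706]
force: [-6.0, -0.7, 7.1]
grip_width: 0.681
```

Call:
apply_moves --rot '[[0, 0, 0], [0, 0, 0], [0, 0, 0], [0, 0, 0], [0, 0, 0]]' --slide '[[0, 0, -3], [0, 0, -6], [0, 0, -9], [0, 0, -12], [0, 0, -12]]' --hand '[-0.36, -0.36, -0.36, -0.36, -0.36]'

```text
t: 5.27
position: [0.5557, -0.0707, 0.0373]
eef_rot: [0.063, -0.702, 0.063, 0.706]
force: [-4.4, -1.6, 6.4]
grip_width: 0.681
```

```bash
cat > chk.py <<'E'
from h import *
for cam in ('scene','top'):
    p,d=capture(cam); np.savez(cam+'_l.npz',p=p,d=d)
    Q=(cloud(d,calibration(cam))-O)@D*1000
    for n,(a,b,c,e,f,g) in dict(flap=(4,26,-24,14,9,70),bar=(-40,20,-84,-58,14,55)).items():
        m=(Q[...,0]>a)&(Q[...,0]<b)&(Q[...,1]>c)&(Q[...,1]<e)&(Q[...,2]>f)&(Q[...,2]<g)
        q=Q[m]
        if len(q)>9: print(cam,n,m.sum(),np.arctan(np.polyfit(q[:,1],q[:,2],1)[0])+(.392 if n=='flap' else .145))
    m=(Q[...,0]>-140)&(Q[...,0]<-20)&(np.abs(Q[...,1])<20)&(Q[...,2]>54)&(Q[...,2]<61)
    q=Q[m]
    if len(q): print(cam,'plate',len(q),np.percentile(q,[2,50,98],axis=0).round(1).tolist())
    m=(Q[...,0]>-120)&(Q[...,0]<34)&(np.abs(Q[...,1])<19)&(Q[...,2]>21)&(Q[...,2]<27)
    q=Q[m]
    if len(q): print(cam,'base top',len(q),np.percentile(q,[1,50,99],axis=0).round(1).tolist())
rel([-67,-36,38])
E
python3 chk.py
```

```text
scene flap 281 0.5310250383473704
scene bar 574 0.5325800271728572
scene plate 130 [[-127.2, -19.3, 54.3], [-104.3, -5.2, 57.5], [-98.8, 14.8, 60.9]]
scene base top 824 [[-100.8, -18.6, 21.5], [-56.0, -1.0, 24.3], [-15.6, 18.5, 26.7]]
top flap 112 0.5477892801273271
top plate 11 [[-103.2, 6.1, 56.5], [-101.4, 10.4, 57.8], [-99.2, 14.8, 60.6]]
top base top 301 [[-93.6, -2.0, 21.5], [-51.8, 9.1, 24.6], [-15.7, 18.9, 27.0]]
t 5.3667 dock tcp [-118.   -34.7   37.3] slide [ -1.    1.3 -51. ] rot [-0.0002  0.0052 -0.0002] F [-4.75 -1.84  4.72] grip 0.679961665363588 jawy [-0. -1.  0.]
```

Call:
apply_moves --rot '[[0, 0, 0], [0, 0, 0], [0, 0, 0], [0, 0, 0], [0, 0, 0]]' --slide '[[-0.5, 0, -4], [-0.5, 0, -8], [-0.5, 0, -12], [-0.5, 0, -16], [-0.5, 0, -20]]' --hand '[-0.36, -0.36, -0.36, -0.36, -0.36]'

```text
t: 5.78
position: [0.5747, -0.0741, 0.0375]
eef_rot: [0.063, -0.702, 0.063, 0.707]
force: [-5.5, -0.8, 4.8]
grip_width: 0.677
```

Call:
apply_moves --rot '[[0, 0, 0], [0, 0, 0], [0, 0, 0], [0, 0, 0], [0, 0, 0]]' --slide '[[0, 0, -4], [0, 0, -8], [0, 0, -12], [0, 0, -16], [0, 0, -20]]' --hand '[-0.36, -0.36, -0.36, -0.36, -0.36]'

```text
t: 6.2
position: [0.5944, -0.0776, 0.0375]
eef_rot: [0.063, -0.702, 0.063, 0.707]
force: [-6.6, -0.6, 5.4]
grip_width: 0.678
```

```bash
python3 chk.py
```

```text
scene flap 318 0.4356968479531398
scene bar 585 0.5400725778223952
scene plate 136 [[-88.8, -19.1, 54.2], [-64.7, -4.8, 57.6], [-59.6, 14.8, 60.4]]
scene base top 551 [[-79.1, -18.7, 21.7], [-34.2, -1.4, 24.3], [24.0, 18.4, 26.7]]
top flap 67 0.5500222458676363
top plate 2 [[-59.7, 7.6, 58.7], [-59.4, 10.8, 59.6], [-59.1, 13.9, 60.5]]
top base top 226 [[-50.8, -3.9, 21.3], [-24.2, 9.0, 24.5], [19.2, 18.9, 26.9]]
t 6.3 dock tcp [-77.6 -34.8  37.7] slide [ -0.4   1.2 -10.6] rot [-0.0002  0.0048 -0.0003] F [-4.06 -2.44  4.43] grip 0.6834581608536703 jawy [-0. -1.  0.]
```

Call:
apply_moves --rot '[[0, 0, 0], [0, 0, 0], [0, 0, 0], [0, 0, 0]]' --slide '[[0, 0, -3], [0, 0, -6], [0, 0, -8], [0, 0, -8]]' --hand '[-0.36, -0.36, -0.36, -0.36]'

```text
t: 6.63
position: [0.6037, -0.0793, 0.0379]
eef_rot: [0.063, -0.703, 0.063, 0.706]
force: [-6.1, -0.7, 4.2]
grip_width: 0.679
```

Call:
apply_moves --rot '[[0, 0, 0], [0, 0, 0], [0, 0, 0]]' --slide '[[0, 0, -1.5], [0, 0, -1.5], [0, 0, -1.5]]' --hand '[-0.36, -0.36, -0.36]'

```text
t: 6.88
position: [0.6052, -0.0796, 0.038]
eef_rot: [0.063, -0.703, 0.063, 0.705]
force: [-4.8, -1.0, 4.0]
grip_width: 0.678
```

Call:
apply_moves --rot '[[0, 0, 0], [0, 0, 0], [0, 0, 0]]' --slide '[[0, 0, -1], [0, 0, -1], [0, 0, -1]]' --hand '[-0.36, -0.36, -0.36]'

```text
t: 7.13
position: [0.6053, -0.0796, 0.038]
eef_rot: [0.063, -0.703, 0.063, 0.706]
force: [-6.4, -0.7, 5.9]
grip_width: 0.676
```

Call:
apply_moves --rot '[[0, 0, 0], [0, 0, 0], [0, 0, 0]]' --slide '[[0, 0, -1], [0, 0, -1.5], [0, 0, -1.5]]' --hand '[-0.36, -0.36, -0.36]'

```text
t: 7.38
position: [0.6054, -0.0796, 0.038]
eef_rot: [0.063, -0.702, 0.063, 0.707]
force: [-10.9, -0.8, 10.1]
grip_width: 0.684
```

```bash
python3 chk.py
```

```text
scene flap 300 0.4515562423277941
scene bar 584 0.5114914951241799
scene plate 137 [[-76.8, -19.5, 54.4], [-54.2, -5.2, 57.5], [-48.6, 16.1, 60.7]]
scene base top 468 [[-60.5, -18.6, 21.8], [-27.5, -1.2, 24.4], [27.0, 18.5, 26.7]]
top flap 67 0.4475785279555837
top base top 197 [[-41.5, -4.9, 21.4], [-16.2, 9.0, 24.8], [30.3, 18.8, 26.9]]
t 7.4833 dock tcp [-67.5 -34.7  38. ] slide [-0.   1.3 -0.5] rot [ 0.0003  0.0074 -0.0003] F [-10.41  -2.74   9.86] grip 0.6771422176686699 jawy [ 0. -1.  0.]
```

Call:
apply_moves --rot '[[0, 0, 0], [0, 0, 0], [0, 0, 0], [0, 0, 0], [0, 0, 0]]' --slide '[[0, 0, 2], [0, 0, 6], [0, 0, 10], [0, 0, 14], [0, 0, 14]]' --hand '[-0.36, -0.36, -0.36, -0.36, -0.36]'

```text
t: 7.9
position: [0.5973, -0.0783, 0.0399]
eef_rot: [-0.063, 0.706, -0.063, -0.703]
force: [2.5, -2.6, 5.0]
grip_width: 0.675
```

```bash
python3 chk.py; python3 -c "
import numpy as np,cv2
p=np.load('scene_l.npz')['p'];cv2.imwrite('pics/s3.png',cv2.resize(p[190:370,220:440,::-1],None,fx=3,fy=3,interpolation=cv2.INTER_CUBIC))"
```

```text
scene flap 279 0.44446908729526874
scene bar 571 0.4912609676433761
scene plate 144 [[-87.5, -19.5, 54.3], [-54.5, -5.2, 57.5], [-48.3, 14.6, 60.7]]
scene base top 473 [[-51.2, -18.7, 21.9], [-27.6, -1.4, 24.3], [26.9, 18.5, 26.7]]
top flap 68 0.5303402840673614
top plate 24 [[-56.3, -0.2, 54.2], [-52.5, 8.4, 57.8], [-48.8, 16.4, 60.6]]
top base top 196 [[-42.4, -4.6, 21.4], [-20.2, 9.0, 24.8], [31.1, 18.9, 26.9]]
t 8.0 dock tcp [-75.7 -34.8  39.7] slide [ 1.8  1.2 -8.7] rot [ 0.0001 -0.004  -0.0002] F [ 2.08 -1.39  5.33] grip 0.6786409690036617 jawy [ 0. -1.  0.]
```

View pics/s3.png

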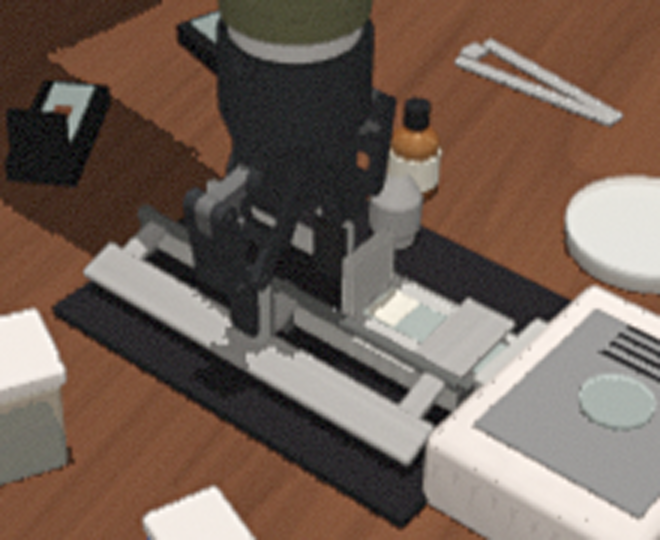

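Call:
apply_moves --rot '[[0, 0, 0], [0, 0, 0], [0, 0, 0], [0, 0, 0], [0, 0, 0]]' --slide '[[-2, 0, 4], [-5, 0, 4], [-9, 0, 4], [-14, 0, 4], [-20, 0, 4]]' --hand '[-0.36, -0.36, -0.36, -0.36, -0.36]'

```text
t: 8.42
position: [0.59, -0.0762, 0.058]
eef_rot: [0.063, -0.703, 0.062, 0.706]
force: [0.5, -0.2, 0.0]
grip_width: 0.681
```

Call:
apply_moves --rot '[[0, 0, 0], [0, 0, 0], [0, 0, 0], [0, 0, 0], [0, 0, 0]]' --slide '[[-20, 0, 0], [-45, 0, 0], [-75, 0, 0], [-100, 0, 0], [-100, 0, 0]]' --hand '[-0.36, -0.36, -0.36, -0.36, -0.36]'

```text
t: 8.83
position: [0.5938, -0.0772, 0.1642]
eef_rot: [-0.063, 0.707, -0.063, -0.702]
force: [2.6, 0.3, 0.9]
grip_width: 0.681
```

Call:
apply_moves --rot '[[0, 0, 0], [0, 0, 0], [0, 0, 0], [0, 0, 0], [0, 0, 0]]' --slide '[[-20, 0, 30], [-20, 0, 60], [-20, 0, 80], [-20, 0, 80], [-20, 0, 80]]' --hand '[-0.36, -0.36, -0.36, -0.36, -0.36]'

```text
t: 9.25
position: [0.5115, -0.0623, 0.1784]
eef_rot: [0.063, -0.704, 0.063, 0.705]
force: [0.0, 0.0, -0.3]
grip_width: 0.675
```

```bash
python3 chk.py; python3 -c "
import numpy as np,cv2
p=np.load('scene_l.npz')['p'];cv2.imwrite('pics/s4.png',cv2.resize(p[170:390,200:460,::-1],None,fx=2.6,fy=2.6,interpolation=cv2.INTER_CUBIC))"
```

```text
scene flap 203 0.2601345945463236
scene bar 458 0.22231083529521906
scene plate 98 [[-56.7, -19.1, 54.2], [-51.6, -3.1, 57.4], [-48.6, 15.5, 59.0]]
scene base top 472 [[-51.0, -18.6, 21.8], [-27.4, -0.6, 24.5], [26.0, 18.6, 26.8]]
top flap 177 0.24173042502710623
top plate 63 [[-56.6, -16.0, 55.3], [-52.7, 0.9, 57.6], [-48.6, 17.0, 60.5]]
top base top 355 [[-56.1, -18.5, 21.3], [-17.5, 1.1, 24.6], [33.7, 18.7, 26.9]]
t 9.35 dock tcp [-161.1  -34.6  178.5] slide [140.5   1.4 -94.1] rot [ 0.0001 -0.0001  0.0002] F [ 0.78 -0.22  0.7 ] grip 0.6804310492764925 jawy [ 0. -1. -0.]
```

View pics/s4.png

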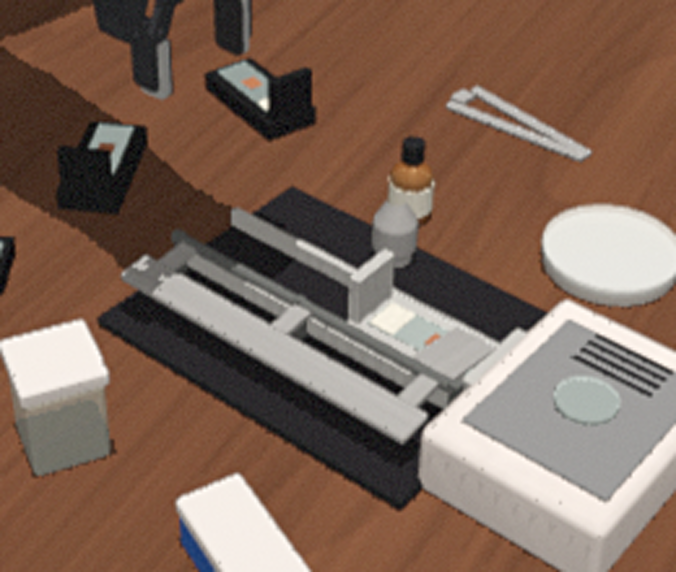

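```bash
python3 -c "
from rig import *
print(finish_job())"
```

```text
the job is handed in; nothing more can be done
None
```

The carrier is loaded: it sits home against the end stop with the flap resting on it, and I handed the job in at about 9.4 s of the 34 s allowed. The hand-in gives no verdict.

- **Method:** One fingertip pressed the bar down and held the flap up at about 0.45–0.55 rad. The other pushed the carrier about 66 mm along the channel until it stalled against the end stop, with the push force rising to about 11 N. I then backed off 8 mm, let the bar up and moved clear.
- **Carrier:** The last check put it at about dock x = -10.6 mm (home is -10 mm), centred to about 1 mm and flat.
- **Flap:** The released flap read 0.24 rad in the top camera and 0.22–0.26 rad in the scene camera.
- **Bystanders and robot:** The bystanders in the last picture look unmoved; I did not measure their positions. The force reading was down to its noise level of about 1 N.
- **Disagreement:** During the push, some flap-angle readings came out at about 0.44 rad while the bar read 0.51–0.54 rad. I put this down to carrier points getting into the flap fit. Both values are above the 0.4 rad needed.

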